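# Mount the shaker's platform on its three balls and lock it

## Task

Put the loose platform back on the laboratory shaker: lower it (do not drop it) onto the three steel balls with its nose over the ball farthest from the control panel, so that all three saddles sit fully home and it lies level. Then push its sprung bar handle down, turn it a quarter turn clockwise as seen from above to its stop, and let go, so that the spring pulls the platform down on the balls and the handle stays locked. Leave the jar, the tube rack and the beaker where they stand.

Things in the scene. Friction and masses are not known exactly. Their poses are not given: they have to be found in the camera images.
- shaker: Shaker base, fixed: white housing 210 x 190 mm, flat deck 70 mm above the bench; lower grey control panel (53 mm high) on its -x end, x -150 to -105 mm. Origin on the bench below the slot's centre; x points away from the panel, z up. Three 20 mm steel balls on the deck, centres 10 mm above it at (x, y) = (62, 0), (-42, 52), (-42, -52) mm.
- seat (a point): 74 mm above the bench on the shaker's vertical axis, axes as the shaker: where the platform's origin lies, x axes parallel, when fully home (its top face is then 102 mm above the bench). Below it in the 5 mm thick deck is the key slot, 54 mm along x, 18 mm wide, over a hollow 64 x 64 mm, 25 mm deep from the deck's top.
- platform: Loose metal plate, black mat on top, 0.5 kg: wide part 105 x 150 mm (x -65 to 40, y -75 to 75), nose 60 mm wide to x = 88. Origin on the handle's axis at the saddles' lower edges (bench level at the start); x to the nose, z up. Top face at z = 28 mm. Below: 3 inverted-V saddles 21.6 mm high at (62, 0), (-42, 52), (-42, -52), grooves 36 mm wide below, pointing to the origin, self-guiding.
- nose (a point): Middle of the end edge of the platform's nose, on its top face: (88, 0, 28) mm in the platform's frame.
- handle (a point): Grip point of the bare metal bar handle (70 long, 14 thick, 36 mm high; top 12 mm above, lower edge 24 mm below this point), 78 mm above the platform's origin with the spring up, 58 when pushed in; fingertips up to 25 mm below it clear the plate even then. x along the bar. The platform hangs level from it. Same stem, under the plate: cross foot 44 x 10 x 6 mm, parallel to the bar.
- press (a joint): Handle and foot pushed down relative to the platform, m: 0 = up at its stop (spring 4 N), 0.020 = fully down (13 N). With the platform home the foot enters the slot from 0.005 on and is wholly beneath the deck from 0.016 on; turned and released, it hooks under the deck, reads about 0.016 and pulls the platform down with 11 N.
- lock (a joint): Turn of the handle on the platform: 0 = bar along the platform's x (foot fits the slot; so at the start), 1.5 rad = stop, a quarter turn clockwise from above (bar across). It stays where left (friction 0.06 N m). The foot can turn above or below the deck, not in the slot.
- jar: Amber jar with white cap, radius 36 mm, 120 mm high, a bystander; origin at the centre of its underside.
- rack: White tube rack with capped tubes, 190 x 80 x 94 mm, a bystander; origin at the centre of its underside.
- beaker: Glass beaker, radius 42 mm, 110 mm high, a bystander; origin at the centre of its underside.
Things that resemble listed ones, but are neither listed nor needed, are in the scene too. What is shaped like the platform but orange, pink or turquoise is not meant.

How it is judged:
By the outcome, as a careful person would: the job done as asked, in the order asked, and still so for the second after the job is handed in, with the robot touching nothing.
It also fails if it takes over 61 s, if anything falls off the work surface, if the arm or the gripper's body presses on something with over 40 N, if the wrist force passes 120 N, or if a joint passes its speed limit or range.

## Robot

A 6-joint arm with a two-finger parallel gripper is mounted at the origin on the work surface. World frame = base frame: x ahead of the robot, y to its left, z up, the work surface at z = 0. Lengths are in mm, angles in rad, forces in N, time in s.
With the tool pointing down it reaches from about 375 to 975 mm from the base axis. Payload 3.8 kg.
Tool frame: the origin (TCP) lies midway between the tips of the shut fingers; the grasp point (between the pads) lies 19 mm behind it; z points along the fingers, y is the direction in which the jaws open and shut (so a half turn about z gives the same grasp; the last joint's range is limited). The gripper opens to 85 mm and grips with 20 to 120 N. Pads are 22 mm wide; open, the fingers measure 114 mm over their backs; the gripper's body (76 mm by 85 mm) begins 54 mm behind the grasp point. The pads swing forward as they close: fully open they stand 13 mm farther back than shut.
Start: joints at [1.177, 0.264, 1.604, -0, 1.274, -0.037], TCP at [235.76, 632.483, 196.18] pointing down, gripper open.
Joint ranges: [-2.63, 2.63], [-0.94, 2.18], [0.31, 2.57], [-1.31, 4.45], [0, 2.66], [-2.55, 2.55]. Speed limits (rad/s): [2.57, 2.57, 3.14, 3.14, 3.14, 3.14].

## Interface

Orientations are given as [roll, pitch, yaw] about the fixed x, y, z axes, in that order (R = Rz(yaw) Ry(pitch) Rx(roll)).
In Python, from bench import r gives the robot as it stands. The module is installed in compiled form; this text tells all that it offers.
- The arm moves only by the tool move_arm, never from a script. Its argument "series" is a list of rows, each an object of numbers: "x", "y", "z": the shift along the tool's x, y, z in m; "ax", "ay", "az": the turn, a rotation vector about the tool's x, y, z in rad; "jaw": the opening, from 0 (shut) to 1 (fully open). In form: [{"x": .., "y": .., "z": .., "ax": .., "ay": .., "az": .., "jaw": ..}, ...]. A call has 1 to 5 rows; each row shifts and turns the commanded pose from where the row before left it, along the tool's axes as they then stand; what a row does not reach is not made up. A row lasts 1/12 s, in which the tool goes at most 41.7 mm and 7.16 degrees, less where a joint would pass 70% of its speed; a pose out of reach is approached as far as the arm can. A call is refused whole if a number of a shift passes 0.0417 or a number of a turn 0.125, either way. A call with a gripper value outside its range is refused whole. The fingers move at their own pace and stop on an object; "squeeze" is the grip in N (left out, the last holds). Time passes only in rows, so rows that do not move let the fingers close. It gives the time, the measured TCP pose, the force and the opening at its end, in the units of the state.
- r.sense(): the state, without advancing time (a new reading comes with each control period).
- r.grab_frame(name): name is "side" or "top" or "wrist"; returns a dict with "image" (420x560x3 uint8, blue, green, red), "z_map" (420x560 float32, mm along the optical axis (not along the pixel's ray), 0 where there is no reading), "mtx" (3x3 intrinsics, pixels), "k1" (the pictures are not rectified: a ray, as slopes to the right and down, at radius r is drawn at 1 + k1 r^2 times it, then the intrinsics apply), "R" (3x3) and "t" (3): a world point X has camera coordinates R X + t; the wrist camera has in their place "tool_from_camera" (4x4, takes a point from camera to tool coordinates, whose origin is the TCP and whose axes are the flange's). Camera axes: x right, y down, z forward; pixel columns grow to the right and rows downward; lengths in mm; the calibration is good to about 2 mm. A picture is of the moment at which its call begins: read the wrist's pose just before it.
- r.hand_in(): hands the job in, once; it reports no verdict.
Trained networks look in the newest picture that a camera, given by its name, has taken for a name from the list of things; names that differ only in an ending like _2 or _b are one class to them, and where a whole thing is asked for, a point or a joint stands for the part that bears it (a point fixed in the world has none). Each returns a list of dicts, best first, with "conf" (0 to 1); they miss things now and then, are a little off and sometimes report something else, mostly with a low value. They report only what shows in the picture. A call takes as long as a camera call. They do not tell look-alikes from the thing itself.
- r.find_in(camera, name): "position" ([x, y, z] in mm, in the coordinates of the camera as it stood for that picture, good to about 4 mm: the middle of the surface that is visible of it).
The state is a dict: "t": time; "q": joint angles; "qvel": joint speeds; "effort": joint torques, N m; "position": TCP position; "ee_rot": TCP orientation; "wrist_force": force on the tool from outside, world axes, zero at the start; "wrist_torque": the same for the moment, N m; "width": opening from 0.0 (shut) to 1.0 (fully open).
Only numpy, scipy, OpenCV 4.12 (cv2) and the standard library are available. Lean on these libraries where they do the work, as an engineer would, in place of code of your own. Each camera call takes 0.05 s, during which the arm holds its last target. There are 200 camera calls.

## Working session

There is one attempt and no reset: what is moved stays moved. The work goes in short steps, Python scripts to look and compute and a tool call to move; the robot and the scene stay as the last step left them, time stands still between calls to the robot, and variables do not carry over. Pictures are saved under pics/ and viewed, about 8 in all and at most 12, crops included, and the job is handed in when it is done.

Besides the shell and the picture viewer there is one more tool, called after "Request:" as name(argument=value, ...) on one line, values as JSON. move_arm: Moves the arm, as the interface text tells. Its arguments: {"type":"object","properties":{"series":{"type":"array"},"squeeze":{"type":"number"}},"required":["series"]}

```bash
mkdir -p pics
cat > h.py <<'E'
import numpy as np, cv2
from bench import r
def world(f,p): return f["R"].T@(np.array(p)-f["t"])
def pix2w(f,u,v,z=None,plane=None):
    m=f["mtx"]; d=cv2.undistortPoints(np.array([[[u,v]]],float),m,np.array([f["k1"],0,0,0.]))[0,0]
    if z is None and plane is None: z=f["z_map"][int(v),int(u)]
    ray=np.array([d[0],d[1],1.])
    if plane is not None:
        c=-f["R"].T@f["t"]; w=f["R"].T@ray; return c+w*(plane-c[2])/w[2]
    return world(f,ray*z)
def cloud(f):
    h,w=f["z_map"].shape; uu,vv=np.meshgrid(np.arange(w),np.arange(h))
    d=cv2.undistortPoints(np.stack([uu,vv],-1).reshape(-1,1,2).astype(float),f["mtx"],np.array([f["k1"],0,0,0.]))[:,0]
    P=np.c_[d,np.ones(len(d))]*f["z_map"].reshape(-1,1)
    return ((P-f["t"])@f["R"]).reshape(h,w,3)
E
python3 - <<'E'
from h import *
for c in ("top","side"):
    f=r.grab_frame(c); cv2.imwrite(f"pics/{c}1.png",f["image"]); np.savez(f"{c}1.npz",**f)
    for n in ("shaker","platform","handle","nose","jar","rack","beaker"):
        for o in r.find_in(c,n)[:4]: print(c,n,round(o["conf"],2),world(f,o["position"]).round())
s=r.sense(); print(s["t"],s["position"],s["ee_rot"],s["wrist_force"],s["width"])
E
```

```text
top shaker 0.6 [721. -11. 119.]
top shaker 0.57 [ 500. -212.   68.]
top platform 0.93 [386. 442.  30.]
top platform 0.8 [483. 242.  30.]
top platform 0.75 [736. 240.  32.]
top platform 0.64 [466. 690.  30.]
top handle 0.61 [740. 232.  86.]
top handle 0.61 [387. 447.  87.]
top nose 0.84 [379. 441.  30.]
top nose 0.67 [738. 237.  29.]
top nose 0.64 [479. 243.  29.]
top nose 0.64 [463. 688.  33.]
top jar 0.87 [723.  -9. 119.]
top jar 0.57 [ 576. -464.   61.]
top rack 0.73 [ 572. -465.   65.]
top rack 0.15 [ 501. -212.   70.]
top beaker 0.66 [613. 507.  50.]
side shaker 0.82 [ 491. -233.   70.]
side platform 0.84 [373. 433.  29.]
side platform 0.8 [484. 229.  23.]
side platform 0.68 [460. 677.  26.]
side platform 0.57 [733. 229.  28.]
side handle 0.68 [738. 233.  76.]
side handle 0.42 [382. 441.  79.]
side nose 0.96 [457. 683.  33.]
side nose 0.95 [734. 228.  33.]
side nose 0.79 [375. 433.  30.]
side nose 0.58 [481. 231.  30.]
side jar 0.95 [720. -36.  90.]
side rack 0.74 [ 564. -494.   62.]
side beaker 0.56 [604. 475.  75.]
0.8 [235.77486058 632.50484923 196.21511802] [3.14153937e+00 4.68373714e-06 2.78480265e+00] [ 0.22877044 -0.70573598  0.33153444] 0.9989438170608231
```

View pics/top1.png

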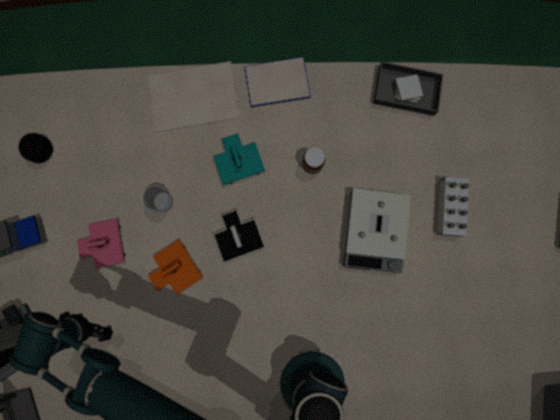

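View pics/side1.png

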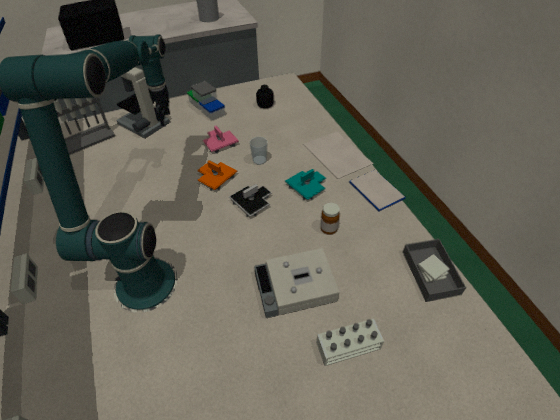

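The black platform is at top pixel (238,235) with its nose up and left (232,213). The shaker is at (378,228), its panel below at row 263. Next I'll fit both poses from the top depth map.

```bash
cat >> h.py <<'E'
from scipy.optimize import minimize
def Rz(a): return np.array([[np.cos(a),-np.sin(a)],[np.sin(a),np.cos(a)]])
def fit(poly,P,x0,soft=2.):
    """pose (x,y,yaw) of polygon whose distance-to-boundary best explains boundary pts P (N,2)"""
    poly=np.array(poly,float); A=poly; B=np.roll(poly,-1,0)
    def cost(x):
        Q=(P-x[:2])@Rz(x[2])
        d=B-A; t=np.clip(((Q[:,None]-A)*d).sum(-1)/(d*d).sum(-1),0,1)
        e=np.linalg.norm(Q[:,None]-A-t[...,None]*d,axis=-1).min(1)
        return np.mean(np.minimum(e,8)**2/(1+e/soft))
    best=None
    for k in np.arange(-3.14,3.14,.2) if x0[2] is None else [x0[2]]:
        o=minimize(cost,[x0[0],x0[1],k],method="Nelder-Mead",options=dict(initial_simplex=[[x0[0],x0[1],k],[x0[0]+10,x0[1],k],[x0[0],x0[1]+10,k],[x0[0],x0[1],k+.15]],xatol=1e-3,fatol=1e-5))
        if best is None or o.fun<best.fun: best=o
    return best.x,best.fun
PLAT=[(-65,-75),(40,-75),(40,-30),(88,-30),(88,30),(40,30),(40,75),(-65,75)]
E
python3 - <<'E'
from h import *
f=dict(np.load("top1.npz")); C=cloud(f); z=C[...,2]
def region(c,rad,lo,hi):
    m=((np.hypot(C[...,0]-c[0],C[...,1]-c[1])<rad)&(z>lo)&(z<hi)&(f["z_map"]>0)).astype(np.uint8)
    return m
m=region((484,242),125,14,120)
cs,_=cv2.findContours(m,cv2.RETR_EXTERNAL,cv2.CHAIN_APPROX_NONE); c=max(cs,key=cv2.contourArea)[:,0]
P=np.array([pix2w(f,u,v,plane=28)[:2] for u,v in c]); print(len(P),fit(PLAT,P,(484,242,None)))
hm=region((484,242),60,75,110); print("handle",hm.sum(),C[hm>0].mean(0)); 
q=C[hm>0][:,:2]; 
if len(q)>3: print(np.linalg.svd(q-q.mean(0))[2][0])
m=region((500,-212),150,60,80)
ys,xs=np.nonzero(m); print(C[m>0].mean(0), cv2.minAreaRect(C[m>0][:,:2].astype(np.float32)))
im=f["image"]; cv2.imwrite("pics/sh.png",cv2.resize(np.hstack([im[180:280,335:420],im[190:290,200:285]]),None,fx=4,fy=4,interpolation=cv2.INTER_CUBIC))
m=region((500,-212),130,78,100); n,l,st,ce=cv2.connectedComponentsWithStats(m)
for i in range(1,n): print("ball",st[i,4],C[l==i].mean(0).round(1),ce[i])
E
```

```text
168 (array([-2.68174359e+55,  1.48097319e+55,  5.68020621e+52]), np.float64(4.178227962497804e-54))
handle 106 [486.03444285 238.66056816  88.50307524]
[-0.94229488 -0.33478405]
[ 518.34862477 -218.82212374   69.49255216] ((502.16595458984375, -218.26358032226562), (193.1919403076172, 250.87185668945312), 82.76992797851562)
ball 1 [ 625.6 -212.2   78.1] [376. 191.]
ball 1 [ 613.3 -153.3   78.7] [358. 195.]
ball 31 [ 583.  -224.7   84.8] [380.70967742 203.90322581]
ball 1 [ 580.9 -158.7   79.2] [360. 205.]
ball 1 [ 571.  -184.4   78.3] [368. 208.]
ball 1 [ 569.5 -294.9   78.8] [402. 208.]
ball 1 [ 560.7 -236.    78. ] [384. 211.]
ball 1 [ 554.6 -213.    78.1] [377. 213.]
ball 1 [ 552.9 -299.6   83.3] [404. 213.]
ball 1 [ 553.1 -310.6   78.8] [407. 213.]
ball 1 [ 548.6 -183.7   78.2] [368. 215.]
ball 1 [ 543.5 -307.1   78.2] [406. 216.]
ball 1 [ 514.1 -137.7   78.1] [354. 226.]
ball 1 [ 508.9 -259.7   79.9] [392. 227.]
ball 1 [ 501.8 -305.4   78.6] [406. 229.]
ball 32 [ 486.3 -162.8   86.5] [362.5 234.5]
ball 25 [ 473.8 -264.5   86.6] [394.32 237.88]
ball 1 [ 473.  -120.5   79.1] [349. 239.]
ball 1 [ 462.2 -194.    78.7] [372. 242.]
ball 1 [ 440.9 -144.9   81.4] [357. 249.]
ball 1 [ 430.7 -186.7   78.6] [370. 252.]
```

View pics/sh.png

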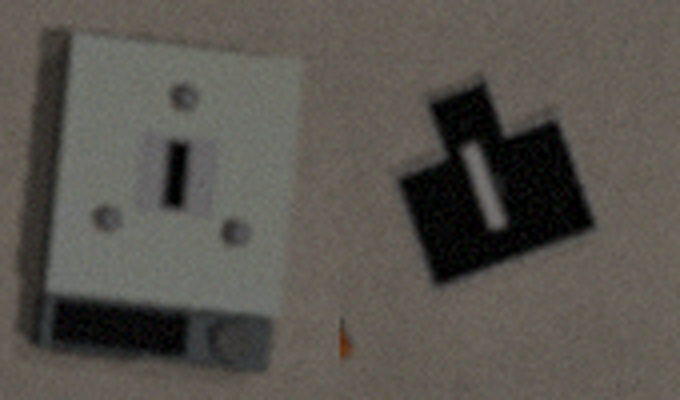

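```bash
sed -i 's/return np.mean(np.minimum(e,8)\*\*2\/(1+e\/soft))/e=np.minimum(e,10); return np.mean(e**2\/(1+e\/soft))/' h.py
cat >> h.py <<'E'
def plan(x,y,z,yaw,step=.040,dyaw=.12):
    """rows (tool axes) from the present pose to the target, tool down"""
    s=r.sense(); p=s["position"]; y0=s["ee_rot"][2]; d=(yaw-y0+np.pi)%(2*np.pi)-np.pi
    D=np.array([x,y,z])-p; n=max(1,int(np.ceil(max(np.linalg.norm(D)/1000/step,abs(d)/dyaw)-1e-6)))
    print("n",n,"from",p.round(1),round(y0,4),"wf",s["wrist_force"].round(1),"t",s["t"],"q6",s["q"][5].round(3))
    a=y0
    for i in range(n):
        v=D/n/1000; R=Rz(a); tx=R[:,0]; ty=-R[:,1]
        print(f"x {tx@v[:2]:.4f} y {ty@v[:2]:.4f} z {-v[2]:.4f} az {-d/n:.4f}"); a+=d/n
E
python3 - <<'E'
from h import *
f=dict(np.load("top1.npz")); C=cloud(f); z=C[...,2]
m=((np.hypot(C[...,0]-484,C[...,1]-242)<125)&(z>14)&(z<120)).astype(np.uint8)
cs,_=cv2.findContours(m,cv2.RETR_EXTERNAL,cv2.CHAIN_APPROX_NONE); c=max(cs,key=cv2.contourArea)[:,0]
P=np.array([pix2w(f,u,v,plane=28)[:2] for u,v in c]); print(len(P),fit(PLAT,P,(484,242,None)))
g=r.grab_frame("wrist"); print(g["tool_from_camera"].round(3),g["mtx"],g["k1"])
plan(480,240,300,3.48)
E
```

```text
168 (array([4.85846679e+02, 2.39299658e+02, 3.42315335e-01]), np.float64(1.0912261327610724))
[[-1.00000e-03 -9.54000e-01 -2.99000e-01  7.67430e+01]
 [ 1.00000e+00 -1.00000e-03 -2.00000e-03 -4.10000e-01]
 [ 1.00000e-03 -2.99000e-01  9.54000e-01 -1.77153e+02]
 [ 0.00000e+00  0.00000e+00  0.00000e+00  1.00000e+00]] [[317.1736386    0.         281.63988239]
 [  0.         317.1736386  204.65093258]
 [  0.           0.           1.        ]] -0.03639883871049649
n 12 from [235.8 632.5 196.2] 2.7849 wf [ 0.3  0.5 -0.3] t 0.85 q6 -0.037
x -0.0305 y -0.0235 z -0.0086 az -0.0579
x -0.0291 y -0.0253 z -0.0086 az -0.0579
x -0.0276 y -0.0269 z -0.0086 az -0.0579
x -0.0260 y -0.0285 z -0.0086 az -0.0579
x -0.0243 y -0.0299 z -0.0086 az -0.0579
x -0.0225 y -0.0313 z -0.0086 az -0.0579
x -0.0207 y -0.0325 z -0.0086 az -0.0579
x -0.0187 y -0.0337 z -0.0086 az -0.0579
x -0.0168 y -0.0347 z -0.0086 az -0.0579
x -0.0147 y -0.0356 z -0.0086 az -0.0579
x -0.0126 y -0.0364 z -0.0086 az -0.0579
x -0.0105 y -0.0371 z -0.0086 az -0.0579
```

Request:
move_arm(series=[{"x":-0.0305,"y":-0.0235,"z":-0.009,"az":-0.058},{"x":-0.029,"y":-0.0255,"z":-0.009,"az":-0.058},{"x":-0.0275,"y":-0.027,"z":-0.009,"az":-0.058},{"x":-0.026,"y":-0.0285,"z":-0.009,"az":-0.058},{"x":-0.0245,"y":-0.03,"z":-0.009,"az":-0.058}])

```text
$.series[0]: bad value
```

Request:
move_arm(series=[{"x":-0.0225,"y":-0.031,"z":-0.009,"az":-0.058},{"x":-0.0205,"y":-0.0325,"z":-0.009,"az":-0.058},{"x":-0.0185,"y":-0.0335,"z":-0.008,"az":-0.058},{"x":-0.017,"y":-0.0345,"z":-0.008,"az":-0.058},{"x":-0.0145,"y":-0.0355,"z":-0.008,"az":-0.058}])

```text
$.series[0]: bad value
```

Request:
move_arm(series=[{"x":-0.0125,"y":-0.0365,"z":-0.008,"az":-0.058},{"x":-0.0105,"y":-0.037,"z":-0.008,"az":-0.058},{"jaw":0.5},{"jaw":0.5}])

```text
$.series[0]: bad value
```

```bash
cat >> h.py <<'E'
from scipy.spatial.transform import Rotation as Ro
def wrist():
    s=r.sense(); f=r.grab_frame("wrist"); T=f["tool_from_camera"]
    Rt=Ro.from_euler("xyz",s["ee_rot"]).as_matrix()
    Rw=Rt@T[:3,:3]; tw=Rt@T[:3,3]+s["position"]; f["R"]=Rw.T; f["t"]=-Rw.T@tw
    return f
def plate_fit(f,c,zt=28,lo=14):
    C=cloud(f); z=C[...,2]
    m=((np.hypot(C[...,0]-c[0],C[...,1]-c[1])<125)&(abs(z-zt)<zt-lo)&(f["z_map"]>0)).astype(np.uint8)
    m=cv2.morphologyEx(m,cv2.MORPH_OPEN,np.ones((3,3)))
    cs,_=cv2.findContours(m,cv2.RETR_EXTERNAL,cv2.CHAIN_APPROX_NONE); k=max(cs,key=cv2.contourArea)[:,0]
    k=k[(k[:,0]>2)&(k[:,0]<557)&(k[:,1]>2)&(k[:,1]<417)]
    P=np.array([pix2w(f,u,v,plane=zt)[:2] for u,v in k]); return fit(PLAT,P,c)
E
python3 - <<'E'
from h import *
f=wrist(); cv2.imwrite("pics/w1.png",f["image"]); s=r.sense(); print(s["position"],s["ee_rot"],s["t"],s["width"])
print(plate_fit(f,(486,239,.34)))
C=cloud(f); h=(np.hypot(C[...,0]-486,C[...,1]-239)<60)&(C[...,2]>80)&(C[...,2]<110); q=C[h]; print(h.sum(),q.mean(0),cv2.minAreaRect(q[:,:2].astype(np.float32)),np.linalg.svd(q[:,:2]-q[:,:2].mean(0),full_matrices=False)[2][0])
m=np.median(q[:,2]);print("top",m)
E
```

```text
[235.75742908 632.49228458 196.22409491] [ 3.14154492e+00 -9.56129964e-06  2.78482463e+00] 0.9 0.9973974433859522
(array([ 4.81485491e+02,  2.18156215e+02, -1.95092077e-01]), np.float64(5.857661905338679))<stdin>:4: RuntimeWarning: Mean of empty slice.
  ret = um.true_divide(
Traceback (most recent call last):
IndexError: index 0 is out of bounds for axis 0 with size 0
```

View pics/w1.png

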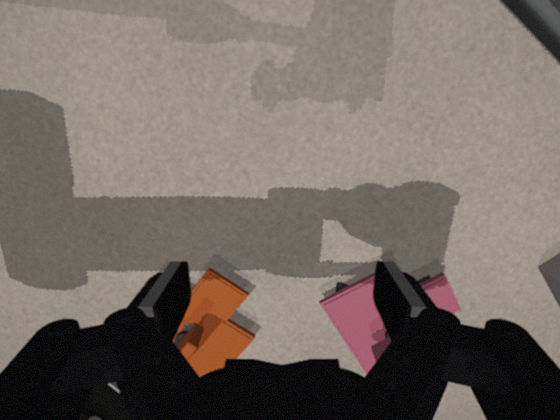

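The rows apparently need every field. The wrist view shows only the orange and pink decoys, between the fingers near row 300, so I'll view the platform with the tool offset.

Request:
move_arm(series=[{"x":-0.0305,"y":-0.0235,"z":-0.009,"ax":0,"ay":0,"az":-0.058,"jaw":1},{"x":-0.029,"y":-0.0255,"z":-0.009,"ax":0,"ay":0,"az":-0.058,"jaw":1},{"x":-0.0275,"y":-0.027,"z":-0.009,"ax":0,"ay":0,"az":-0.058,"jaw":1},{"x":-0.026,"y":-0.0285,"z":-0.009,"ax":0,"ay":0,"az":-0.058,"jaw":1},{"x":-0.0245,"y":-0.03,"z":-0.009,"ax":0,"ay":0,"az":-0.058,"jaw":1}])

```text
t: 1.32
position: [338.1, 467.1, 241.6]
ee_rot: [3.142, 0.0, 3.078]
wrist_force: [1.6, -0.6, 0.2]
width: 1.003
```

Request:
move_arm(series=[{"x":-0.0225,"y":-0.031,"z":-0.009,"ax":0,"ay":0,"az":-0.058,"jaw":1},{"x":-0.0205,"y":-0.0325,"z":-0.009,"ax":0,"ay":0,"az":-0.058,"jaw":1},{"x":-0.0185,"y":-0.0335,"z":-0.008,"ax":0,"ay":0,"az":-0.058,"jaw":1},{"x":-0.017,"y":-0.0345,"z":-0.008,"ax":0,"ay":0,"az":-0.058,"jaw":1},{"x":-0.0145,"y":-0.0355,"z":-0.008,"ax":0,"ay":0,"az":-0.058,"jaw":1}])

```text
t: 1.73
position: [439.7, 304.1, 284.0]
ee_rot: [3.141, 0.001, -2.915]
wrist_force: [0.6, -0.1, -0.4]
width: 1.005
```

Request:
move_arm(series=[{"x":-0.03,"y":-0.0275,"z":0,"ax":0,"ay":0,"az":-0.058,"jaw":1},{"x":-0.03,"y":-0.0275,"z":0,"ax":0,"ay":0,"az":-0.058,"jaw":1},{"x":-0.03,"y":0,"z":0,"ax":0,"ay":0,"az":0,"jaw":1},{"x":0,"y":0,"z":0,"ax":0,"ay":0,"az":0,"jaw":1}])

```text
t: 2.07
position: [543.8, 276.5, 282.2]
ee_rot: [-3.141, 0.002, -2.806]
wrist_force: [-0.1, 0.4, -0.9]
width: 1.003
```

```bash
cat > look.py <<'E'
from h import *
import sys
f=wrist(); cv2.imwrite("pics/w2.png",f["image"]); s=r.sense(); print(s["position"],s["ee_rot"],s["t"],s["width"])
print(plate_fit(f,(486,239,.34)))
C=cloud(f); h=(np.hypot(C[...,0]-486,C[...,1]-239)<60)&(C[...,2]>80)&(C[...,2]<110); q=C[h]; print(h.sum(),q.mean(0),cv2.minAreaRect(q[:,:2].astype(np.float32)),np.linalg.svd(q[:,:2]-q[:,:2].mean(0),full_matrices=False)[2][0])
print("top",np.median(q[:,2]))
E
python3 look.py
```

```text
[541.14554761 276.80163527 282.20375507] [ 3.14156369e+00 -8.83890906e-04 -2.80513490e+00] 2.1167 0.9996189658575806
(array([4.85831791e+02, 2.38090695e+02, 3.40268180e-01]), np.float64(0.6895845141494046))
777 [485.3025396 238.1585962  88.806219 ] ((486.0754089355469, 238.21075439453125), (68.03106689453125, 14.06068229675293), 19.686542510986328) [0.94115967 0.33796224]
top 88.99572045775585
```

View pics/w2.png

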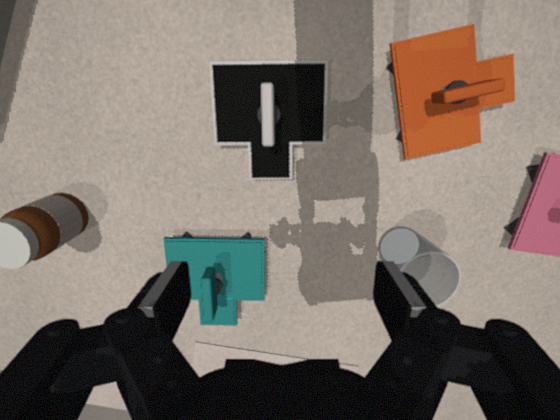

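Black platform seen at about (268,110) with its nose down in the picture. Its fit is (485.9, 238.2), yaw 0.342, and the bar agrees.

Run:
```python
from h import *
plan(486,238.2,130,.342-np.pi)
```

```text
n 5 from [541.1 276.8 282.2] -2.8051 wf [-0.6  0.1 -0.1] t 2.1167 q6 -1.476
x 0.0130 y -0.0036 z 0.0304 az -0.0011
x 0.0130 y -0.0036 z 0.0304 az -0.0011
x 0.0130 y -0.0036 z 0.0304 az -0.0011
x 0.0130 y -0.0036 z 0.0304 az -0.0011
x 0.0130 y -0.0036 z 0.0304 az -0.0011
```

Request:
move_arm(series=[{"x":0.013,"y":-0.0036,"z":0.0304,"ax":0,"ay":0,"az":-0.001,"jaw":1},{"x":0.013,"y":-0.0036,"z":0.0304,"ax":0,"ay":0,"az":-0.001,"jaw":1},{"x":0.013,"y":-0.0036,"z":0.0304,"ax":0,"ay":0,"az":-0.001,"jaw":1},{"x":0.013,"y":-0.0036,"z":0.0304,"ax":0,"ay":0,"az":-0.001,"jaw":1},{"x":0.013,"y":-0.0036,"z":0.0304,"ax":0,"ay":0,"az":-0.001,"jaw":1}])

```text
t: 2.53
position: [482.1, 238.8, 130.2]
ee_rot: [3.141, 0.0, -2.796]
wrist_force: [1.1, 0.7, 0.6]
width: 1.002
```

Request:
move_arm(series=[{"x":0,"y":0,"z":0,"ax":0,"ay":0,"az":0,"jaw":1},{"x":0,"y":0,"z":0,"ax":0,"ay":0,"az":0,"jaw":1},{"x":0,"y":0,"z":0,"ax":0,"ay":0,"az":0,"jaw":1}])

```text
t: 2.78
position: [485.4, 240.0, 133.5]
ee_rot: [3.141, 0.004, -2.797]
wrist_force: [1.0, 0.1, 1.0]
width: 0.998
```

Run:
```python
from h import *
plan(486,238.2,59,.342-np.pi)
```

```text
n 2 from [485.4 240.  133.5] -2.7968 wf [1.  0.1 1. ] t 2.7833 q6 -1.502
x 0.0000 y -0.0010 z 0.0373 az 0.0014
x 0.0000 y -0.0010 z 0.0373 az 0.0014
```

Request:
move_arm(series=[{"x":0,"y":-0.001,"z":0.03,"ax":0,"ay":0,"az":0.001,"jaw":1},{"x":0,"y":-0.001,"z":0.03,"ax":0,"ay":0,"az":0.001,"jaw":1},{"x":0,"y":0,"z":0.0145,"ax":0,"ay":0,"az":0,"jaw":1},{"x":0,"y":0,"z":0,"ax":0,"ay":0,"az":0,"jaw":1},{"x":0,"y":0,"z":0,"ax":0,"ay":0,"az":0,"jaw":1}])

```text
t: 3.2
position: [486.7, 238.1, 58.7]
ee_rot: [3.141, 0.003, -2.799]
wrist_force: [-0.2, -0.3, 0.5]
width: 1.001
```

Request:
move_arm(series=[{"x":0,"y":0,"z":0,"ax":0,"ay":0,"az":0,"jaw":0.4},{"x":0,"y":0,"z":0,"ax":0,"ay":0,"az":0,"jaw":0.4},{"x":0,"y":0,"z":0,"ax":0,"ay":0,"az":0,"jaw":0.4}], squeeze=60)

```text
t: 3.45
position: [486.5, 237.8, 59.0]
ee_rot: [3.141, 0.004, -2.799]
wrist_force: [0.3, -0.6, 0.3]
width: 0.602
```

Run:
```python
from h import *
plan(486,238.2,59,.342-np.pi)
```

```text
n 1 from [486.5 237.8  59. ] -2.7993 wf [ 0.3 -0.6  0.3] t 3.45 q6 -1.504
x 0.0004 y 0.0005 z 0.0000 az 0.0003
```

Request:
move_arm(series=[{"x":0,"y":0,"z":0,"ax":0,"ay":0.004,"az":0,"jaw":0},{"x":0,"y":0,"z":0,"ax":0,"ay":0,"az":0,"jaw":0},{"x":0,"y":0,"z":0,"ax":0,"ay":0,"az":0,"jaw":0},{"x":0,"y":0,"z":0,"ax":0,"ay":0,"az":0,"jaw":0},{"x":0,"y":0,"z":0,"ax":0,"ay":0,"az":0,"jaw":0}])

```text
t: 3.87
position: [484.5, 236.8, 56.6]
ee_rot: [-3.142, -0.004, -2.799]
wrist_force: [0.4, 0.6, -0.1]
width: -0.003
```

Request:
move_arm(series=[{"x":0,"y":0,"z":0,"ax":0,"ay":0,"az":0,"jaw":0},{"x":0,"y":0,"z":-0.01,"ax":0,"ay":0,"az":0,"jaw":0},{"x":0,"y":0,"z":-0.02,"ax":0,"ay":0,"az":0,"jaw":0},{"x":0,"y":0,"z":-0.02,"ax":0,"ay":0,"az":0,"jaw":0},{"x":0,"y":0,"z":0,"ax":0,"ay":0,"az":0,"jaw":0}])

```text
t: 4.28
position: [488.0, 238.4, 111.7]
ee_rot: [3.141, 0.004, -2.799]
wrist_force: [0.6, 0.6, 0.1]
width: -0.002
```

Run:
```python
from h import *
s=r.sense(); print(s)
plan(590,-230,250,-.126-np.pi)
```

```text
{'t': 4.2833, 'q': array([ 4.08373149e-01,  8.22600477e-02,  1.97824285e+00,  2.95757019e-04,
        1.07716476e+00, -1.50482127e+00]), 'qvel': array([ 0.0003088 ,  0.02455183,  0.02919125, -0.00050969, -0.06029507,
        0.00077369]), 'effort': array([ 5.96020161e-02, -3.57950878e+01, -3.01883483e+01,  1.47855550e-03,
        7.51046967e-01,  5.78884260e-05]), 'position': array([488.02440921, 238.40705064, 111.71442197]), 'ee_rot': array([ 3.14107346,  0.00389923, -2.7993352 ]), 'wrist_force': array([0.55667421, 0.60032576, 0.087865  ]), 'wrist_torque': array([ 0.02846899, -0.01852744, -0.04096524]), 'width': -0.0015857822111843898}
n 13 from [488.  238.4 111.7] -2.7993 wf [0.6 0.6 0.1] t 4.2833 q6 -1.505
x 0.0047 y -0.0366 z -0.0106 az 0.0360
x 0.0034 y -0.0367 z -0.0106 az 0.0360
x 0.0021 y -0.0368 z -0.0106 az 0.0360
x 0.0007 y -0.0369 z -0.0106 az 0.0360
x -0.0006 y -0.0369 z -0.0106 az 0.0360
x -0.0019 y -0.0368 z -0.0106 az 0.0360
x -0.0032 y -0.0367 z -0.0106 az 0.0360
x -0.0046 y -0.0366 z -0.0106 az 0.0360
x -0.0059 y -0.0364 z -0.0106 az 0.0360
x -0.0072 y -0.0362 z -0.0106 az 0.0360
x -0.0085 y -0.0359 z -0.0106 az 0.0360
x -0.0098 y -0.0356 z -0.0106 az 0.0360
x -0.0111 y -0.0352 z -0.0106 az 0.0360
```

The jaws shut fully, so there is no grasp. I'll look before going on.

Run:
```python
from h import *
f=wrist(); im=f["image"]; g=r.grab_frame("top"); t=cv2.resize(g["image"][180:290,190:300],(420,420))
cv2.imwrite("pics/w3.png",cv2.resize(np.hstack([im,t]),(800,343)))
C=cloud(g); h=(np.hypot(C[...,0]-486,C[...,1]-239)<130)&(C[...,2]>15)&(C[...,2]<60); print(h.sum(),C[h].mean(0))
print(plate_fit(f,(486,239,.34)))
C=cloud(f); h=(np.hypot(C[...,0]-486,C[...,1]-239)<60)&(C[...,2]>50)&(C[...,2]<110); q=C[h]; print(len(q), q.mean(0) if len(q) else 0)
```

```text
661 [460.61508178 218.86787531  28.64129751]
(array([4.86136847e+02, 2.38429667e+02, 3.40840340e-01]), np.float64(4.913333951304334))
2048 [476.97996251 235.21056675  82.46265737]
```

View pics/w3.png

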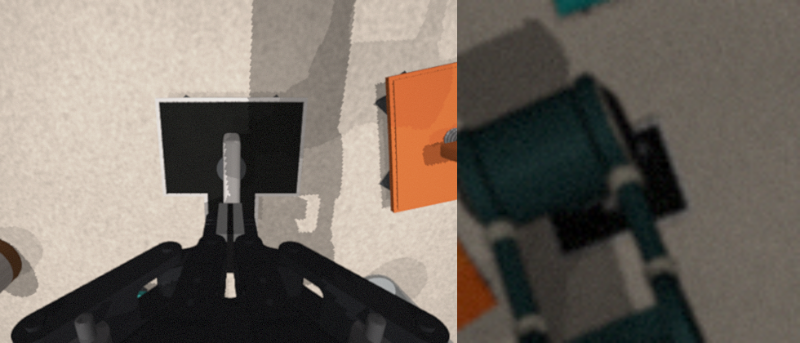

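Run:
```python
from h import *
s=r.sense(); f=wrist(); C=cloud(f); Rt=Ro.from_euler("xyz",s["ee_rot"]).as_matrix()
T=(C-s["position"])@Rt; print(s["position"],s["t"])
for u in (270,276,280,284,290,296):
    print(u,[(v,*T[v,u].round().astype(int)) for v in range(150,330,12)])
cv2.imwrite("pics/w4.png",cv2.resize(f["image"][140:380,180:390],None,fx=2.5,fy=2.5))
```

```text
[485.85808884 237.44836774 108.2583489 ] 4.3833
270 [(150, np.int64(43), np.int64(-10), np.int64(80)), (162, np.int64(33), np.int64(-10), np.int64(79)), (174, np.int64(23), np.int64(-10), np.int64(79)), (186, np.int64(13), np.int64(-10), np.int64(79)), (198, np.int64(9), np.int64(-9), np.int64(57)), (210, np.int64(0), np.int64(-9), np.int64(56)), (222, np.int64(-10), np.int64(-9), np.int64(55)), (234, np.int64(-30), np.int64(-11), np.int64(80)), (246, np.int64(-41), np.int64(-11), np.int64(79)), (258, np.int64(12), np.int64(-5), np.int64(-49)), (270, np.int64(12), np.int64(-5), np.int64(-59)), (282, np.int64(11), np.int64(-5), np.int64(-68)), (294, np.int64(13), np.int64(-4), np.int64(-79)), (306, np.int64(13), np.int64(-4), np.int64(-86)), (318, np.int64(13), np.int64(-4), np.int64(-93))]
276 [(150, np.int64(43), np.int64(-5), np.int64(80)), (162, np.int64(33), np.int64(-5), np.int64(79)), (174, np.int64(34), np.int64(-4), np.int64(30)), (186, np.int64(28), np.int64(-4), np.int64(19)), (198, np.int64(20), np.int64(-4), np.int64(19)), (210, np.int64(12), np.int64(-4), np.int64(20)), 
[... 2688 characters left out ...]
p.int64(80)), (162, np.int64(33), np.int64(11), np.int64(80)), (174, np.int64(23), np.int64(11), np.int64(80)), (186, np.int64(13), np.int64(12), np.int64(81)), (198, np.int64(9), np.int64(11), np.int64(57)), (210, np.int64(0), np.int64(11), np.int64(56)), (222, np.int64(-10), np.int64(11), np.int64(55)), (234, np.int64(-30), np.int64(12), np.int64(80)), (246, np.int64(-41), np.int64(12), np.int64(80)), (258, np.int64(12), np.int64(6), np.int64(-49)), (270, np.int64(12), np.int64(6), np.int64(-59)), (282, np.int64(12), np.int64(5), np.int64(-69)), (294, np.int64(12), np.int64(5), np.int64(-78)), (306, np.int64(12), np.int64(5), np.int64(-85)), (318, np.int64(12), np.int64(4), np.int64(-91))]
```

View pics/w4.png

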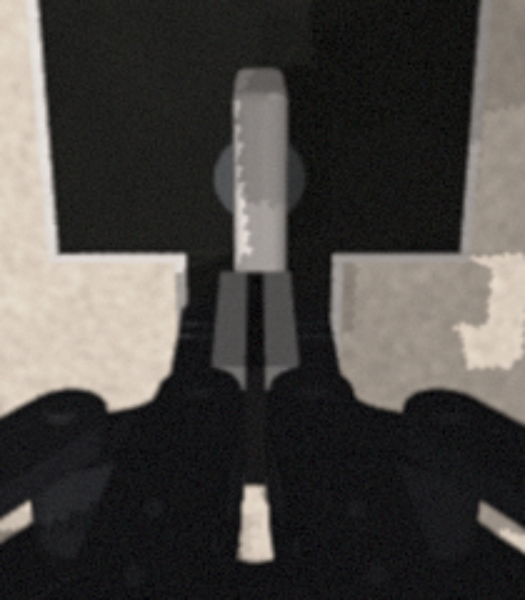

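The picture settles it: the shut fingertips (crop row 272) end well short of the reported TCP, which explains the empty close. I'll measure the real tip offset from depth.

Run:
```python
from h import *
s=r.sense(); f=wrist(); C=cloud(f); Rt=Ro.from_euler("xyz",s["ee_rot"]).as_matrix()
T=(C-s["position"])@Rt
for u in (270,275,288,294): print(u,[(v,T[v,u].round(1).tolist()) for v in range(245,256)])
m=(abs(T[...,1])<30)&(abs(T[...,0])<20)&(T[...,2]<-20)&(T[...,2]>-60); print(np.percentile(T[m],[0,50,99,100],axis=0).round(1))
plan(486,238.2,80,.342-np.pi)
```

```text
270 [(245, [-39.9, -10.7, 78.3]), (246, [-41.3, -10.7, 79.2]), (247, [-42.0, -10.7, 78.7]), (248, [-42.4, -10.7, 77.4]), (249, [11.7, -5.8, -39.1]), (250, [11.7, -5.7, -40.2]), (251, [11.7, -5.7, -41.2]), (252, [11.8, -5.6, -42.7]), (253, [11.8, -5.6, -43.7]), (254, [11.7, -5.6, -44.6]), (255, [12.0, -5.5, -46.2])]
275 [(245, [-12.8, -4.8, 19.0]), (246, [-13.7, -4.8, 19.5]), (247, [-13.5, -4.8, 17.4]), (248, [-14.9, -4.8, 18.7]), (249, [12.0, -3.4, -39.7]), (250, [12.0, -3.3, -40.9]), (251, [11.7, -3.3, -41.4]), (252, [11.8, -3.3, -42.6]), (253, [11.7, -3.3, -43.5]), (254, [12.1, -3.3, -45.4]), (255, [11.3, -3.3, -44.7])]
288 [(245, [-12.9, 4.0, 19.2]), (246, [-13.4, 4.0, 18.6]), (247, [-14.2, 4.0, 18.9]), (248, [-14.5, 4.0, 17.8]), (249, [11.3, 2.8, -38.2]), (250, [11.7, 2.8, -40.3]), (251, [11.8, 2.8, -41.5]), (252, [12.2, 2.7, -43.5]), (253, [11.4, 2.7, -42.9]), (254, [11.9, 2.7, -44.9]), (255, [11.6, 2.7, -45.4])]
294 [(245, [-39.9, 10.4, 78.2]), (246, [-41.1, 10.5, 78.7]), (247, [-41.6, 10.4, 77.8]), (248, [-42.4, 10.4, 77.4]), (249, [76.9, 0.0, -177.2]), (250, [11.6, 5.6, -40.1]), (251, [11.7, 5.6, -41.3]), (252, [11.8, 5.5, -42.6]), (253, [11.6, 5.5, -43.3]), (254, [12.2, 5.4, -45.6]), (255, [12.3, 5.4, -46.8])]
[[  6.8 -13.9 -60. ]
 [ 11.3  -0.1 -51.2]
 [ 12.4  12.9 -39.2]
 [ 13.   13.4 -38.2]]
n 1 from [484.2 236.7 106.1] -2.7994 wf [-0.4 -0.3 -0.1] t 4.4833 q6 -1.505
x -0.0022 y 0.0008 z 0.0261 az 0.0002
```

The real tips are 39 mm behind the reported TCP, which matches the missed grip. A grip at bar height 78 therefore needs a reported z of about 20. I'll open and go down in checked steps.

Request:
move_arm(series=[{"x":0,"y":0,"z":0,"ax":0,"ay":0,"az":0,"jaw":1},{"x":0,"y":0,"z":0,"ax":0,"ay":0,"az":0,"jaw":1},{"x":0,"y":0,"z":0,"ax":0,"ay":0,"az":0,"jaw":1},{"x":0,"y":0,"z":0.02,"ax":0,"ay":0,"az":0,"jaw":1},{"x":0,"y":0,"z":0.02,"ax":0,"ay":0,"az":0,"jaw":1}])

```text
t: 4.9
position: [486.1, 237.5, 67.4]
ee_rot: [3.141, -0.001, -2.799]
wrist_force: [0.9, 0.6, -1.1]
width: 0.709
```

Request:
move_arm(series=[{"x":0,"y":0,"z":0.01,"ax":0,"ay":0,"az":0,"jaw":1},{"x":0,"y":0,"z":0.01,"ax":0,"ay":0,"az":0,"jaw":1},{"x":0,"y":0,"z":0,"ax":0,"ay":0,"az":0,"jaw":1}])

```text
t: 5.15
position: [482.5, 236.0, 44.1]
ee_rot: [-3.141, -0.009, -2.799]
wrist_force: [-0.1, 0.0, 0.7]
width: 0.999
```

Request:
move_arm(series=[{"x":0,"y":0,"z":0,"ax":0,"ay":0,"az":0,"jaw":1}])

```text
t: 5.23
position: [484.1, 236.7, 46.2]
ee_rot: [-3.142, -0.005, -2.799]
wrist_force: [0.1, 0.6, 0.0]
width: 1.0
```

Request:
move_arm(series=[{"x":0,"y":0,"z":0,"ax":0,"ay":0,"az":0,"jaw":1}])

```text
t: 5.32
position: [485.2, 237.2, 47.4]
ee_rot: [3.142, -0.003, -2.799]
wrist_force: [0.5, 0.6, 0.7]
width: 1.0
```

Request:
move_arm(series=[{"x":0,"y":0,"z":0,"ax":0,"ay":0,"az":0,"jaw":1}])

```text
t: 5.4
position: [485.5, 237.3, 47.8]
ee_rot: [3.141, -0.002, -2.799]
wrist_force: [0.3, 0.1, -0.0]
width: 1.002
```

Request:
move_arm(series=[{"x":0,"y":0,"z":0,"ax":0,"ay":0,"az":0,"jaw":1}])

```text
t: 5.48
position: [485.4, 237.3, 47.8]
ee_rot: [3.141, -0.002, -2.799]
wrist_force: [-0.1, -0.2, -0.2]
width: 1.003
```

Request:
move_arm(series=[{"x":0,"y":-0.0005,"z":0.007,"ax":0,"ay":0,"az":0,"jaw":1},{"x":0,"y":-0.0005,"z":0.007,"ax":0,"ay":0,"az":0,"jaw":1},{"x":0,"y":0,"z":0.007,"ax":0,"ay":0,"az":0,"jaw":1},{"x":0,"y":0,"z":0.007,"ax":0,"ay":0,"az":0,"jaw":1},{"x":0,"y":0,"z":0,"ax":0,"ay":0,"az":0,"jaw":1}])

```text
t: 5.9
position: [482.9, 235.1, 16.3]
ee_rot: [-3.141, -0.008, -2.799]
wrist_force: [-0.5, -0.4, -0.4]
width: 0.997
```

Request:
move_arm(series=[{"x":0,"y":0,"z":0,"ax":0,"ay":0,"az":0,"jaw":0},{"x":0,"y":0,"z":0,"ax":0,"ay":0,"az":0,"jaw":0},{"x":0,"y":0,"z":0,"ax":0,"ay":0,"az":0,"jaw":0},{"x":0,"y":0,"z":0,"ax":0,"ay":0,"az":0,"jaw":0},{"x":0,"y":0,"z":0,"ax":0,"ay":0,"az":0,"jaw":0}], squeeze=60)

```text
t: 6.32
position: [485.1, 236.1, 19.1]
ee_rot: [3.142, -0.003, -2.799]
wrist_force: [0.5, -0.0, 1.0]
width: 0.298
```

Request:
move_arm(series=[{"x":0,"y":0,"z":0,"ax":0,"ay":0,"az":0,"jaw":0},{"x":0,"y":0,"z":0,"ax":0,"ay":0,"az":0,"jaw":0},{"x":0,"y":0,"z":0,"ax":0,"ay":0,"az":0,"jaw":0}])

```text
t: 6.57
position: [485.1, 236.2, 19.3]
ee_rot: [3.141, -0.003, -2.799]
wrist_force: [-0.5, 1.3, 3.1]
width: 0.153
```

Request:
move_arm(series=[{"x":0,"y":0,"z":-0.005,"ax":0,"ay":0,"az":0,"jaw":0},{"x":0,"y":0,"z":-0.015,"ax":0,"ay":0,"az":0,"jaw":0},{"x":0,"y":0,"z":-0.02,"ax":0,"ay":0,"az":0,"jaw":0},{"x":0,"y":0,"z":-0.03,"ax":0,"ay":0,"az":0,"jaw":0},{"x":0,"y":0,"z":-0.03,"ax":0,"ay":0,"az":0,"jaw":0}])

```text
t: 6.98
position: [482.6, 234.8, 117.2]
ee_rot: [-3.141, -0.01, -2.799]
wrist_force: [1.2, 1.2, -5.2]
width: 0.154
```

Request:
move_arm(series=[{"x":0,"y":0,"z":-0.03,"ax":0,"ay":0,"az":0,"jaw":0},{"x":0,"y":0,"z":-0.02,"ax":0,"ay":0,"az":0,"jaw":0},{"x":0,"y":0,"z":0,"ax":0,"ay":0,"az":0,"jaw":0},{"x":0,"y":0,"z":0,"ax":0,"ay":0,"az":0,"jaw":0},{"x":0,"y":0,"z":0,"ax":0,"ay":0,"az":0,"jaw":0}])

```text
t: 7.4
position: [483.6, 235.3, 166.2]
ee_rot: [-3.141, -0.008, -2.799]
wrist_force: [-0.6, -0.2, -5.5]
width: 0.154
```

Run:
```python
from h import *
f=wrist(); im=f["image"]; cv2.imwrite("pics/w5.png",im); s=r.sense(); np.savez("w5.npz",**f); print(s["position"],s["ee_rot"],s["wrist_force"],s["wrist_torque"],s["width"])
C=cloud(f); Rt=Ro.from_euler("xyz",s["ee_rot"]).as_matrix(); T=(C-s["position"])@Rt
for v,u in [(100,200),(100,350),(170,200),(170,350),(190,281),(150,281)]: print(v,u,C[v,u].round(1),T[v,u].round(1),im[v,u])
plan(522,-120,170,-.126-np.pi)
```

```text
[483.16444101 235.11463064 165.57211099] [-3.14122029 -0.00940824 -2.79942871] [-0.10746495  0.82227503 -5.13556314] [ 0.00293416  0.04201551 -0.00263642] 0.1579055957928774
100 200 [432.4 126.4  -1.2] [ 82.7 -85.3 167.6] [228 237 245]
100 350 [380.5 273.1   0.4] [ 82.4  70.3 165.9] [141 152 163]
170 200 [457.1 178.8 175.1] [ 43.5 -44.3  -9.1] [44 42 44]
170 350 [429.8 254.7 176.6] [ 43.8  36.3 -10.6] [25 26 27]
190 281 [452.6 223.6 176.7] [ 32.8  -0.6 -10.9] [27 28 28]
150 281 [432.3 216.4 175.5] [54.2 -0.5 -9.5] [25 27 23]
n 9 from [483.2 235.1 165.6] -2.7994 wf [-0.1  0.8 -5.1] t 7.45 q6 -1.507
x 0.0092 y -0.0386 z -0.0005 az 0.0520
x 0.0072 y -0.0390 z -0.0005 az 0.0520
x 0.0051 y -0.0394 z -0.0005 az 0.0520
x 0.0031 y -0.0396 z -0.0005 az 0.0520
x 0.0010 y -0.0397 z -0.0005 az 0.0520
x -0.0011 y -0.0397 z -0.0005 az 0.0520
x -0.0031 y -0.0396 z -0.0005 az 0.0520
x -0.0052 y -0.0394 z -0.0005 az 0.0520
x -0.0072 y -0.0390 z -0.0005 az 0.0520
```

View pics/w5.png

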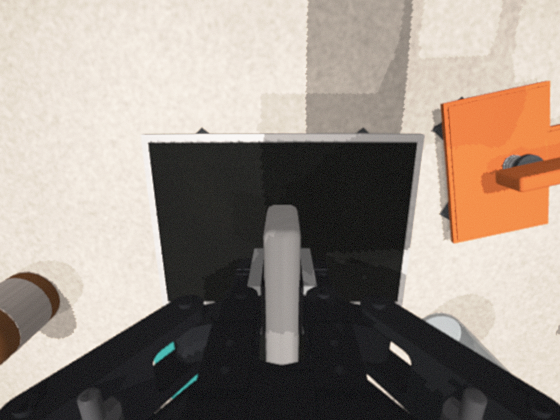

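Gripped and lifted level: bar between the pads at (282,270), weight −5.1 N. Next I'll fit the plate in the tool frame and refine the shaker pose from the balls.

Run:
```python
from h import *
f=dict(np.load("w5.npz")); s=r.sense(); C=cloud(f); Rt=Ro.from_euler("xyz",s["ee_rot"]).as_matrix(); T=(C-s["position"])@Rt
m=((abs(T[...,2]+10)<12)).astype(np.uint8); m=cv2.morphologyEx(m,cv2.MORPH_OPEN,np.ones((3,3)))
cs,_=cv2.findContours(m,cv2.RETR_EXTERNAL,cv2.CHAIN_APPROX_NONE); k=max(cs,key=cv2.contourArea)[:,0]
k=k[k[:,1]<270]; P=np.array([T[v,u] for u,v in k]); P=P[(P[:,0]>18)&(abs(P[:,1])>25)|(P[:,0]>50)]*[1,-1,1]
print(len(P)); print("plate in (tool x,-tool y):",fit(PLAT,P[:,:2],(0,0,np.pi)))
q=T[(m>0)&(T[...,0]>20)&(abs(T[...,1])>35)]; A=np.c_[q[:,:2],np.ones(len(q))]; print("plane",np.linalg.lstsq(A,q[:,2],rcond=None)[0])
g=dict(np.load("top1.npz")); im=cv2.cvtColor(g["image"],cv2.COLOR_BGR2GRAY)
Cg=cloud(g); B=np.array([(62,0),(-42,52),(-42,-52)],float); W=[]
for u,v in [(381,204.2),(361.7,234.2),(394,238)]: W.append(pix2w(g,u,v,plane=81)[:2])
W=np.array(W); print(W.round(1))
def rigid(B,W):
    b=B-B.mean(0); w=W-W.mean(0); a=np.arctan2((b[:,0]*w[:,1]-b[:,1]*w[:,0]).sum(),(b*w).sum()); o=W.mean(0)-Rz(a)@B.mean(0); return o,a,(W-B@Rz(a).T-o).round(1)
print(rigid(B,W)); print(rigid(B,np.array([[583,-224.7],[486.3,-162.8],[473.8,-264.5]])))
# deck outline at z=70, housing x -105..105?
z=Cg[...,2]; mm=((np.hypot(Cg[...,0]-510,Cg[...,1]+217)<160)&(z>62)&(z<95)).astype(np.uint8); mm=cv2.morphologyEx(mm,cv2.MORPH_OPEN,np.ones((5,5)))
cs,_=cv2.findContours(mm,cv2.RETR_EXTERNAL,cv2.CHAIN_APPROX_NONE); c=max(cs,key=cv2.contourArea)[:,0]
P=np.array([pix2w(g,u,v,plane=70)[:2] for u,v in c]); print(fit([(-105,-95),(105,-95),(105,95),(-105,95)],P,(520,-218,-.126)))
```

```text
445
plate in (tool x,-tool y): (array([-2.33576485,  0.11636016,  3.1417286 ]), np.float64(0.08317670147922251))
plane [ 2.52101168e-02 -2.71539235e-03 -1.04725935e+01]
[[ 582.4 -226.4]
 [ 487.5 -161.2]
 [ 473.6 -264.8]]
(array([ 521.79204048, -218.42451221]), np.float64(-0.13154784489113508), array([[-0.8,  0.2],
       [ 0.5,  0.1],
       [ 0.3, -0.3]]))
(array([ 521.65283791, -218.16368651]), np.float64(-0.11347333910824468), array([[-0.3,  0.5],
       [ 0.5, -1.1],
       [-0.2,  0.6]]))
(array([ 5.21953515e+02, -2.19115659e+02, -1.35636168e-01]), np.float64(5.247766535189028))
```

Run:
```python
from h import *
plan(519.5,-218.2,150,-.127-np.pi,step=.038)
```

```text
n 12 from [483.2 235.1 165.6] -2.7994 wf [-0.1  0.8 -5.1] t 7.45 q6 -1.507
x 0.0098 y -0.0366 z 0.0013 az 0.0391
x 0.0084 y -0.0370 z 0.0013 az 0.0391
x 0.0069 y -0.0373 z 0.0013 az 0.0391
x 0.0055 y -0.0375 z 0.0013 az 0.0391
x 0.0040 y -0.0377 z 0.0013 az 0.0391
x 0.0025 y -0.0378 z 0.0013 az 0.0391
x 0.0010 y -0.0379 z 0.0013 az 0.0391
x -0.0004 y -0.0379 z 0.0013 az 0.0391
x -0.0019 y -0.0378 z 0.0013 az 0.0391
x -0.0034 y -0.0377 z 0.0013 az 0.0391
x -0.0049 y -0.0376 z 0.0013 az 0.0391
x -0.0063 y -0.0374 z 0.0013 az 0.0391
```

Request:
move_arm(series=[{"x":0.005,"y":-0.018,"z":0,"ax":0,"ay":0,"az":0.02,"jaw":0},{"x":0.005,"y":-0.0186,"z":0,"ax":0,"ay":0,"az":0.019,"jaw":0},{"x":0.0084,"y":-0.037,"z":0,"ax":0,"ay":0,"az":0.039,"jaw":0},{"x":0.0069,"y":-0.0373,"z":0,"ax":0,"ay":0,"az":0.039,"jaw":0},{"x":0.0055,"y":-0.0375,"z":0,"ax":0,"ay":0,"az":0.039,"jaw":0}])

```text
t: 7.87
position: [494.8, 83.5, 165.9]
ee_rot: [-3.141, -0.009, -2.956]
wrist_force: [-0.2, -0.4, -5.3]
width: 0.154
```

Request:
move_arm(series=[{"x":0.004,"y":-0.0377,"z":0,"ax":0,"ay":0,"az":0.039,"jaw":0},{"x":0.0025,"y":-0.0378,"z":0,"ax":0,"ay":0,"az":0.039,"jaw":0},{"x":0.001,"y":-0.0379,"z":0,"ax":0,"ay":0,"az":0.039,"jaw":0},{"x":-0.0004,"y":-0.0379,"z":0,"ax":0,"ay":0,"az":0.039,"jaw":0},{"x":-0.0019,"y":-0.0378,"z":0,"ax":0,"ay":0,"az":0.039,"jaw":0}])

```text
t: 8.28
position: [510.0, -105.4, 166.1]
ee_rot: [-3.141, -0.008, 3.131]
wrist_force: [1.7, 0.7, -5.3]
width: 0.151
```

Request:
move_arm(series=[{"x":-0.0034,"y":-0.0377,"z":0,"ax":0,"ay":0,"az":0.039,"jaw":0},{"x":-0.0037,"y":-0.028,"z":0,"ax":0,"ay":0,"az":0.03,"jaw":0},{"x":-0.0037,"y":-0.023,"z":0,"ax":0,"ay":0,"az":0.02,"jaw":0},{"x":-0.0025,"y":-0.015,"z":0,"ax":0,"ay":0,"az":0.018,"jaw":0},{"x":-0.001,"y":-0.009,"z":0,"ax":0,"ay":0,"az":0.01,"jaw":0}])

```text
t: 8.7
position: [519.2, -218.5, 166.7]
ee_rot: [-3.141, -0.007, 3.013]
wrist_force: [0.1, -0.1, -5.0]
width: 0.156
```

Request:
move_arm(series=[{"x":0,"y":0,"z":0.005,"ax":0,"ay":0,"az":0,"jaw":0},{"x":0,"y":0,"z":0.005,"ax":0,"ay":0,"az":0,"jaw":0},{"x":0,"y":0,"z":0.005,"ax":0,"ay":0,"az":0,"jaw":0},{"x":0,"y":0,"z":0,"ax":0,"ay":0,"az":0,"jaw":0},{"x":0,"y":0,"z":0,"ax":0,"ay":0,"az":0,"jaw":0}])

```text
t: 9.12
position: [519.8, -215.8, 153.2]
ee_rot: [-3.141, -0.005, 3.018]
wrist_force: [0.4, -0.4, -4.3]
width: 0.156
```

```bash
cat > pl.py <<'E'
from h import *
f=wrist(); s=r.sense(); C=cloud(f); Rt=Ro.from_euler("xyz",s["ee_rot"]).as_matrix(); T=(C-s["position"])@Rt
print(s["ee_rot"],s["width"],s["wrist_torque"].round(2))
m=(abs(T[...,2]+10)<12)&(T[...,0]>20)&(T[...,0]<60)&(abs(T[...,1])>35)&(abs(T[...,1])<72); q=C[m]
A=np.c_[T[m][:,:2],np.ones(len(q))]; c=np.linalg.lstsq(A,q[:,2],rcond=None)[0]
print("world height vs tool xy",c.round(4),"rms",(A@c-q[:,2]).std().round(2),len(q))
plan(519.5,-218.2,120,-.127-np.pi)
g=r.grab_frame("side"); G=cloud(g); d=(np.hypot(G[...,0]-521,G[...,1]+218)<110)&(abs(G[...,2]-s["position"][2]-10)<14)&(g["image"].max(-1)<70)
q=G[d]; A=np.c_[q[:,:2]-[521,-218],np.ones(len(q))]; print("side plane",np.linalg.lstsq(A,q[:,2],rcond=None)[0].round(4),len(q)); cv2.imwrite("pics/s6.png",cv2.resize(g["image"][190:340,220:420],None,fx=3,fy=3))
E
python3 pl.py
```

```text
[-3.14017318 -0.00412063  3.01735614] 0.15972339027720184 [-0.01  0.03  0.  ]
world height vs tool xy [-1.200000e-03  1.600000e-03  1.626224e+02] rms 0.67 9627
n 1 from [ 520.3 -216.1  153.9] 3.0174 wf [ 0.6 -0.2 -3.8] t 9.1667 q6 -1.882
x 0.0006 y -0.0021 z 0.0339 az 0.0028
side plane [-1.300000e-03  5.900000e-03  1.632639e+02] 974
```

The plate hangs level within about 0.1 to 0.3°. I'll correct by 2 mm and lower to just above the balls.

Request:
move_arm(series=[{"x":0.0003,"y":-0.001,"z":0.01,"ax":0,"ay":0,"az":0.0015,"jaw":0},{"x":0.0003,"y":-0.001,"z":0.01,"ax":0,"ay":0,"az":0.0015,"jaw":0},{"x":0,"y":0,"z":0.01,"ax":0,"ay":0,"az":0,"jaw":0},{"x":0,"y":0,"z":0.008,"ax":0,"ay":0,"az":0,"jaw":0},{"x":0,"y":0,"z":0.002,"ax":0,"ay":0,"az":0,"jaw":0}])

```text
t: 9.63
position: [517.5, -218.5, 111.2]
ee_rot: [-3.141, -0.008, 3.013]
wrist_force: [-0.5, -0.2, -4.6]
width: 0.151
```

Request:
move_arm(series=[{"x":0,"y":0,"z":0,"ax":0,"ay":0,"az":0,"jaw":0},{"x":0,"y":0,"z":0,"ax":0,"ay":0,"az":0,"jaw":0},{"x":0,"y":0,"z":0,"ax":0,"ay":0,"az":0,"jaw":0},{"x":0,"y":0,"z":0,"ax":0,"ay":0,"az":0,"jaw":0}])

```text
t: 9.97
position: [520.1, -219.6, 114.9]
ee_rot: [-3.139, -0.002, 3.013]
wrist_force: [-0.3, -0.0, -4.6]
width: 0.15
```

```bash
python3 pl.py
```

```text
[-3.13935122e+00 -2.31328856e-03  3.01280613e+00] 0.1596117151761106 [0.02 0.   0.  ]
world height vs tool xy [-7.300000e-03 -1.000000e-04  1.244397e+02] rms 0.69 9663
n 1 from [ 520.  -219.6  114.9] 3.0128 wf [-0.3 -0.3 -4.7] t 10.0167 q6 -1.882
x 0.0007 y 0.0013 z -0.0051 az -0.0018
side plane [8.000000e-04 6.700000e-03 1.241616e+02] 934
```

View pics/s6.png

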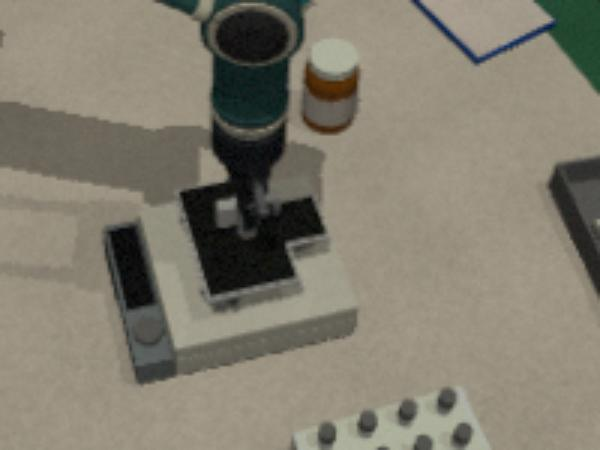

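The plate sits above the balls with its nose away from the panel (crop: nose at (310,220), panel at (135,290)). Lowering gently.

Request:
move_arm(series=[{"x":0.0005,"y":0.001,"z":0.003,"ax":0,"ay":0,"az":-0.001,"jaw":0},{"x":0,"y":0,"z":0.003,"ax":0,"ay":0,"az":0,"jaw":0},{"x":0,"y":0,"z":0.003,"ax":0,"ay":0,"az":0,"jaw":0},{"x":0,"y":0,"z":0.003,"ax":0,"ay":0,"az":0,"jaw":0},{"x":0,"y":0,"z":0.002,"ax":0,"ay":0,"az":0,"jaw":0}])

```text
t: 10.48
position: [518.6, -218.1, 99.4]
ee_rot: [-3.14, -0.004, 3.014]
wrist_force: [0.2, -0.4, -5.1]
width: 0.154
```

Request:
move_arm(series=[{"x":0,"y":0,"z":0.002,"ax":0,"ay":0,"az":0,"jaw":0},{"x":0,"y":0,"z":0.002,"ax":0,"ay":0,"az":0,"jaw":0},{"x":0,"y":0,"z":0.002,"ax":0,"ay":0,"az":0,"jaw":0},{"x":0,"y":0,"z":0,"ax":0,"ay":0,"az":0,"jaw":0},{"x":0,"y":0,"z":0,"ax":0,"ay":0,"az":0,"jaw":0}])

```text
t: 10.9
position: [519.1, -218.4, 94.2]
ee_rot: [-3.14, -0.003, 3.014]
wrist_force: [0.9, -0.7, -5.1]
width: 0.155
```

Request:
move_arm(series=[{"x":0,"y":0,"z":0,"ax":0,"ay":0,"az":0,"jaw":0},{"x":0,"y":0,"z":0,"ax":0,"ay":0,"az":0,"jaw":0}])

```text
t: 11.07
position: [519.1, -218.3, 94.3]
ee_rot: [-3.14, -0.003, 3.014]
wrist_force: [0.3, -0.0, -4.6]
width: 0.154
```

```bash
python3 pl.py
```

```text
[-3.13974359 -0.00339594  3.01377908] 0.1553213872058952 [-0.08  0.03 -0.03]
world height vs tool xy [-5.500000e-03 -1.000000e-04  1.037646e+02] rms 0.68 9659
n 1 from [ 519.1 -218.3   94.3] 3.0138 wf [ 0.6 -0.3 -4.2] t 11.1167 q6 -1.882
x -0.0004 y 0.0002 z -0.0257 az -0.0008
side plane [-4.100000e-03  2.300000e-03  1.033564e+02] 909
```

Request:
move_arm(series=[{"x":0,"y":0,"z":0.001,"ax":0,"ay":0,"az":0,"jaw":0},{"x":0,"y":0,"z":0.001,"ax":0,"ay":0,"az":0,"jaw":0},{"x":0,"y":0,"z":0.001,"ax":0,"ay":0,"az":0,"jaw":0},{"x":0,"y":0,"z":0,"ax":0,"ay":0,"az":0,"jaw":0},{"x":0,"y":0,"z":0,"ax":0,"ay":0,"az":0,"jaw":0}])

```text
t: 11.58
position: [519.5, -218.6, 92.1]
ee_rot: [-3.139, -0.002, 3.014]
wrist_force: [-3.1, 1.1, 3.8]
width: 0.157
```

Request:
move_arm(series=[{"x":0,"y":0,"z":0.001,"ax":0,"ay":0,"az":0,"jaw":0},{"x":0,"y":0,"z":0.001,"ax":0,"ay":0,"az":0,"jaw":0},{"x":0,"y":0,"z":0,"ax":0,"ay":0,"az":0,"jaw":0},{"x":0,"y":0,"z":0,"ax":0,"ay":0,"az":0,"jaw":0}])

```text
t: 11.92
position: [519.4, -218.6, 89.6]
ee_rot: [-3.139, -0.003, 3.014]
wrist_force: [-0.6, -0.8, 5.2]
width: 0.153
```

```bash
python3 pl.py
```

```text
[-3.13934046e+00 -2.55378862e-03  3.01374103e+00] 0.15615266115013815 [-0.16  0.28 -0.09]
world height vs tool xy [-7.70000e-03 -1.80000e-03  1.02829e+02] rms 0.68 10048
n 1 from [ 519.4 -218.6   89.5] 3.0137 wf [-1.5 -1.2  5.1] t 11.9667 q6 -1.882
x -0.0000 y 0.0004 z -0.0305 az -0.0009
side plane [-5.000000e-04 -1.200000e-03  1.025876e+02] 906
```

Seated: the spring reaction came on at about z 92.5 and the plate top is level at about 102.5. Now pressing.

Request:
move_arm(series=[{"x":0,"y":0,"z":0.002,"ax":0,"ay":0,"az":0,"jaw":0},{"x":0,"y":0,"z":0.002,"ax":0,"ay":0,"az":0,"jaw":0},{"x":0,"y":0,"z":0.002,"ax":0,"ay":0,"az":0,"jaw":0},{"x":0,"y":0,"z":0.002,"ax":0,"ay":0,"az":0,"jaw":0},{"x":0,"y":0,"z":0,"ax":0,"ay":0,"az":0,"jaw":0}])

```text
t: 12.43
position: [519.5, -218.6, 81.7]
ee_rot: [-3.139, -0.002, 3.014]
wrist_force: [-2.3, -0.8, 7.9]
width: 0.155
```

Request:
move_arm(series=[{"x":0,"y":0,"z":0.002,"ax":0,"ay":0,"az":0,"jaw":0},{"x":0,"y":0,"z":0.002,"ax":0,"ay":0,"az":0,"jaw":0},{"x":0,"y":0,"z":0.002,"ax":0,"ay":0,"az":0,"jaw":0},{"x":0,"y":0,"z":0,"ax":0,"ay":0,"az":0,"jaw":0},{"x":0,"y":0,"z":0,"ax":0,"ay":0,"az":0,"jaw":0}])

```text
t: 12.85
position: [519.6, -218.6, 76.4]
ee_rot: [-3.139, -0.002, 3.014]
wrist_force: [-2.1, 0.0, 10.1]
width: 0.156
```

```bash
python3 pl.py
```

```text
[-3.13935129e+00 -2.33285976e-03  3.01378490e+00] 0.16127529803705182 [ 0.03  0.62 -0.14]
world height vs tool xy [0. 0. 0.] rms nan 0
n 2 from [ 519.6 -218.6   76.5] 3.0138 wf [-3.8 -0.3 10.6] t 12.9 q6 -1.882
x 0.0001 y 0.0002 z -0.0218 az -0.0004
x 0.0001 y 0.0002 z -0.0218 az -0.0004
side plane [8.60000e-03 2.88000e-02 9.89678e+01] 176
  ret = _var(a, axis=axis, dtype=dtype, out=out, ddof=ddof,
  arrmean = um.true_divide(arrmean, div, out=arrmean,
  ret = ret.dtype.type(ret / rcount)
```

Request:
move_arm(series=[{"x":0,"y":0,"z":0.001,"ax":0,"ay":0,"az":0,"jaw":0},{"x":0,"y":0,"z":0.001,"ax":0,"ay":0,"az":0,"jaw":0},{"x":0,"y":0,"z":0,"ax":0,"ay":0,"az":0,"jaw":0},{"x":0,"y":0,"z":0,"ax":0,"ay":0,"az":0,"jaw":0}])

```text
t: 13.28
position: [519.6, -218.7, 74.7]
ee_rot: [-3.139, -0.002, 3.014]
wrist_force: [-3.2, 0.4, 11.8]
width: 0.153
```

Request:
move_arm(series=[{"x":0,"y":0,"z":0.001,"ax":0,"ay":0,"az":0,"jaw":0},{"x":0,"y":0,"z":0,"ax":0,"ay":0,"az":0,"jaw":0},{"x":0,"y":0,"z":0,"ax":0,"ay":0,"az":0,"jaw":0}])

```text
t: 13.53
position: [519.6, -218.7, 73.8]
ee_rot: [-3.139, -0.002, 3.014]
wrist_force: [-3.5, 0.2, 11.5]
width: 0.153
```

Fully pressed to about 18.5 mm at 11.5 N. Turning clockwise about the handle axis.

Request:
move_arm(series=[{"x":0,"y":0.0002,"z":0,"ax":0,"ay":0,"az":0.08,"jaw":0},{"x":0,"y":0.0002,"z":0,"ax":0,"ay":0,"az":0.08,"jaw":0},{"x":0,"y":0.0002,"z":0,"ax":0,"ay":0,"az":0.08,"jaw":0},{"x":0,"y":0.0002,"z":0,"ax":0,"ay":0,"az":0.08,"jaw":0},{"x":0,"y":0,"z":0,"ax":0,"ay":0,"az":0,"jaw":0}])

```text
t: 13.95
position: [519.8, -217.8, 73.8]
ee_rot: [-3.139, -0.001, 2.691]
wrist_force: [-3.6, 0.2, 11.1]
width: 0.156
```

Run:
```python
from h import *
s=r.sense(); print(s["position"],s["ee_rot"],s["wrist_force"],s["wrist_torque"],s["width"],s["q"])
```

```text
[ 519.80861746 -217.83315307   73.78796463] [-3.13862959e+00 -1.36857478e-03  2.69073615e+00] [-3.58694062  0.24034917 11.11109047] [ 0.07097333  0.71468327 -0.05771558] 0.15612193465832674 [-0.43902311  0.16413135  1.96330581 -0.00346757  1.01556173 -1.55713498]
```

Request:
move_arm(series=[{"x":0,"y":0.0003,"z":0,"ax":0,"ay":0,"az":0.12,"jaw":0},{"x":0,"y":0.0003,"z":0,"ax":0,"ay":0,"az":0.12,"jaw":0},{"x":0,"y":0.0003,"z":0,"ax":0,"ay":0,"az":0.12,"jaw":0},{"x":0,"y":0.0003,"z":0,"ax":0,"ay":0,"az":0.12,"jaw":0},{"x":0,"y":0.0003,"z":0,"ax":0,"ay":0,"az":0.12,"jaw":0}])

```text
t: 14.37
position: [520.8, -216.6, 73.8]
ee_rot: [-3.139, 0.0, 2.088]
wrist_force: [-3.2, 1.1, 10.9]
width: 0.155
```

Request:
move_arm(series=[{"x":0,"y":0.0003,"z":0,"ax":0,"ay":0,"az":0.12,"jaw":0},{"x":0,"y":0.0003,"z":0,"ax":0,"ay":0,"az":0.12,"jaw":0},{"x":0,"y":0.0003,"z":0,"ax":0,"ay":0,"az":0.12,"jaw":0},{"x":0,"y":0.0003,"z":0,"ax":0,"ay":0,"az":0.12,"jaw":0},{"x":0,"y":0,"z":0,"ax":0,"ay":0,"az":0,"jaw":0}])

```text
t: 14.78
position: [522.0, -216.1, 73.8]
ee_rot: [-3.139, 0.002, 1.609]
wrist_force: [-3.4, 0.9, 12.1]
width: 0.155
```

Run:
```python
from h import *
s=r.sense(); print(s["position"],s["ee_rot"],s["wrist_force"],s["wrist_torque"],s["width"],3.0138-s["ee_rot"][2])
```

```text
[ 522.04245793 -216.11879556   73.817416  ] [-3.13924135e+00  1.58804868e-03  1.60884773e+00] [-3.4325939   0.9118094  12.06003128] [ 0.25331283  0.64842718 -0.06757683] 0.1547107700107821 1.4049522722379302
```

Request:
move_arm(series=[{"x":0,"y":0.0001,"z":0,"ax":0,"ay":0,"az":0.04,"jaw":0},{"x":0,"y":0.0001,"z":0,"ax":0,"ay":0,"az":0.04,"jaw":0},{"x":0,"y":0,"z":0,"ax":0,"ay":0,"az":0.02,"jaw":0},{"x":0,"y":0,"z":0,"ax":0,"ay":0,"az":0,"jaw":0},{"x":0,"y":0,"z":0,"ax":0,"ay":0,"az":0,"jaw":0}])

```text
t: 15.2
position: [522.3, -216.1, 73.8]
ee_rot: [-3.14, 0.002, 1.514]
wrist_force: [-1.6, 1.0, 12.5]
width: 0.16
```

Run:
```python
from h import *
s=r.sense(); print(s["position"],s["ee_rot"],s["wrist_force"],s["wrist_torque"],s["width"],3.0138-s["ee_rot"][2])
```

```text
[ 522.28252813 -216.06026942   73.84073947] [-3.13957832e+00  1.69308054e-03  1.51377859e+00] [-1.62403257  0.99634793 12.45882158] [ 0.27128652  0.69256129 -0.02346278] 0.15956124794046364 1.5000214132557712
```

Request:
move_arm(series=[{"x":0,"y":0,"z":0,"ax":0,"ay":0,"az":0.015,"jaw":0},{"x":0,"y":0,"z":0,"ax":0,"ay":0,"az":0,"jaw":0},{"x":0,"y":0,"z":0,"ax":0,"ay":0,"az":0,"jaw":0}])

```text
t: 15.45
position: [522.3, -216.1, 73.8]
ee_rot: [-3.14, 0.002, 1.5]
wrist_force: [-2.8, 1.2, 10.6]
width: 0.155
```

Run:
```python
from h import *
s=r.sense(); print(s["position"],s["ee_rot"],s["wrist_force"],s["wrist_torque"],s["width"],3.0138-s["ee_rot"][2])
```

```text
[ 522.26868475 -216.05500481   73.80050324] [-3.13950532e+00  1.85776427e-03  1.49952077e+00] [-2.81874069  1.22417461 10.64418925] [0.3226914  0.5808115  0.19716045] 0.1552778593021013 1.5142792313461597
```

The stop is reached: torque stepped by +0.2 N m at 1.51 rad. Easing up 2 mm and releasing.

Request:
move_arm(series=[{"x":0,"y":0,"z":-0.001,"ax":0,"ay":0,"az":0,"jaw":0},{"x":0,"y":0,"z":-0.001,"ax":0,"ay":0,"az":0,"jaw":0},{"x":0,"y":0,"z":0,"ax":0,"ay":0,"az":0,"jaw":0}])

```text
t: 15.7
position: [522.3, -216.1, 75.8]
ee_rot: [-3.14, 0.002, 1.5]
wrist_force: [-2.2, 1.1, 10.6]
width: 0.154
```

Request:
move_arm(series=[{"x":0,"y":0,"z":0,"ax":0,"ay":0,"az":0,"jaw":0.4},{"x":0,"y":0,"z":0,"ax":0,"ay":0,"az":0,"jaw":0.7},{"x":0,"y":0,"z":0,"ax":0,"ay":0,"az":0,"jaw":1},{"x":0,"y":0,"z":0,"ax":0,"ay":0,"az":0,"jaw":1},{"x":0,"y":0,"z":0,"ax":0,"ay":0,"az":0,"jaw":1}])

```text
t: 16.12
position: [520.4, -215.4, 73.0]
ee_rot: [-3.136, 0.001, 1.499]
wrist_force: [0.5, 0.6, 0.2]
width: 0.853
```

Request:
move_arm(series=[{"x":0,"y":0,"z":0,"ax":0,"ay":0,"az":0,"jaw":1},{"x":0,"y":0,"z":-0.01,"ax":0,"ay":0,"az":0,"jaw":1},{"x":0,"y":0,"z":-0.03,"ax":0,"ay":0,"az":0,"jaw":1},{"x":0,"y":0,"z":-0.04,"ax":0,"ay":0,"az":0,"jaw":1},{"x":0,"y":0,"z":-0.04,"ax":0,"ay":0,"az":0,"jaw":1}])

```text
t: 16.53
position: [520.5, -215.2, 194.5]
ee_rot: [-3.135, 0.0, 1.499]
wrist_force: [1.4, -0.4, 0.2]
width: 1.001
```

Request:
move_arm(series=[{"x":-0.02,"y":0,"z":-0.03,"ax":0,"ay":0,"az":0,"jaw":1},{"x":-0.03,"y":0,"z":-0.02,"ax":0,"ay":0,"az":0,"jaw":1},{"x":-0.03,"y":0,"z":0,"ax":0,"ay":0,"az":0,"jaw":1},{"x":-0.01,"y":0,"z":0,"ax":0,"ay":0,"az":0,"jaw":1},{"x":0,"y":0,"z":0,"ax":0,"ay":0,"az":0,"jaw":1}])

```text
t: 16.95
position: [515.2, -307.7, 244.9]
ee_rot: [-3.139, 0.002, 1.496]
wrist_force: [-0.3, -0.6, -0.6]
width: 1.0
```

Request:
move_arm(series=[{"x":0,"y":0,"z":0,"ax":0,"ay":0,"az":0,"jaw":1},{"x":0,"y":0,"z":0,"ax":0,"ay":0,"az":0,"jaw":1},{"x":0,"y":0,"z":0,"ax":0,"ay":0,"az":0,"jaw":1}])

```text
t: 17.2
position: [515.2, -303.9, 243.3]
ee_rot: [-3.136, 0.0, 1.5]
wrist_force: [0.3, 1.0, 0.4]
width: 0.995
```

Run:
```python
from h import *
f=wrist(); cv2.imwrite("pics/w7.png",f["image"]); C=cloud(f)
print(plate_fit(f,(521.8,-218.5,-.127),zt=102,lo=90))
h=(np.hypot(C[...,0]-521,C[...,1]+218)<50)&(C[...,2]>125)&(C[...,2]<170); q=C[h]; print("bar",h.sum(),q.mean(0),"top",np.median(q[:,2]),cv2.minAreaRect(q[:,:2].astype(np.float32)))
L=(C[...,:2]-[521.8,-218.5])@Rz(-.127); m=(abs(C[...,2]-102)<8)&(abs(L[...,1])<70)&(L[...,0]>-60)&(L[...,0]<36); q=C[m]; A=np.c_[L[m],np.ones(len(q))]
print("plate plane",np.linalg.lstsq(A,q[:,2],rcond=None)[0].round(4),len(q))
s=r.sense(); print(s["position"],s["wrist_force"],s["t"])
for c in ("top","side"):
    g=r.grab_frame(c)
    for n in ("jar","rack","beaker"):
        for o in r.find_in(c,n)[:2]: print(c,n,round(o["conf"],2),world(g,o["position"]).round())
```

```text
(array([ 5.21296515e+02, -2.19305449e+02, -1.32239109e-01]), np.float64(0.4007414371001876))
bar 1455 [ 521.3374929  -218.19685871  147.13978511] top 147.2074872484574 ((521.0531005859375, -219.1112518310547), (68.42264556884766, 13.405865669250488), 86.35308074951172)
plate plane [-7.000000e-04 -1.200000e-03  1.024097e+02] 13865
[ 515.34152115 -304.02298414  243.49412296] [-0.14861965 -0.62557587  0.53797932] 17.25
top jar 0.73 [721.  -8. 119.]
top rack 0.59 [ 497. -458.   61.]
top beaker 0.92 [614. 506.  51.]
top beaker 0.54 [722. -10. 118.]
side jar 0.65 [743. -45. 100.]
side rack 0.68 [ 564. -493.   58.]
side beaker 0.43 [610. 465.  74.]
```

View pics/w7.png

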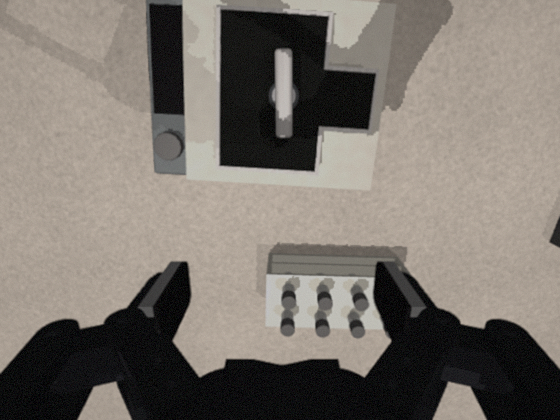

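```bash
python3 -c "
from bench import r
print(r.hand_in())"
```

```text
the job is handed in; nothing more can be done
None
```

The platform is back on the shaker and locked, and I handed the job in at about 17 s of the 61 s allowed. I gripped it by its bar, lowered it onto the balls with its nose away from the panel, pressed the handle about 18.5 mm, turned it clockwise to the stop and let go.

**Last checks, from the wrist camera after release:**
- **Seating:** the plate top is at 102.4 mm (102 wanted), with a tilt of about 0.1°. It lies within about 1 mm and 0.005 rad of the shaker pose I had measured.
- **Lock:** the bar lies across the platform, turned 1.50 rad. Its top is at 147 mm, which means a press of about 0.017 (expected 0.016), so the foot is hooked under the deck.
- **Robot:** it is clear of everything and the wrist force is about 0.

**Problems and disagreements:**
- **First grasp:** it closed on nothing. The fingertips really end about 39 mm short of the reported tool point. I measured this in the wrist depth picture and corrected for it.
- **Bystanders:** the jar and beaker stayed within 2 mm in the top view. The side view put the rack where it was before. The final top-view reading for the rack (497, −458 against 572, −465 earlier) and the side-view one for the jar (about 25 mm off) disagree. I put this down to the arm partly hiding the rack and to detector error. The arm never touched either one.

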